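Put four reagent bottles back on their own spill trays

ROBOT

A 7-joint arm with a two-finger parallel gripper is mounted at the origin on the work surface. World frame = base frame: x ahead of the robot, y to its left, z up, the work surface at z = 0. Lengths are in mm, angles in rad, forces in N, time in s.
With the tool pointing down it reaches from about 400 to 925 mm from the base axis. Payload 4.1 kg.
Tool frame: the origin (TCP) lies at the very end of the fingers, on their centre line; the grasp point (between the pads) lies 19 mm behind it; z points along the fingers, y is the line along which they close (so a half turn about z gives the same grasp; the last joint's range is limited). The gripper opens to 85 mm and grips with 20 to 120 N. Pads are 22 mm wide; open, the fingers measure 114 mm over their backs; the gripper's body (76 mm by 85 mm) begins 54 mm behind the grasp point. The pads swing forward as they close: fully open they stand 13 mm farther back than shut.
Start: joints at [1.25, 0.398, 0.045, 1.537, -0.019, 1.207, -0.051], TCP at [143.026, -634.103, 231.347] pointing down, gripper open.
Joint ranges: [-2.82, 2.82], [-0.49, 2.23], [-1.37, 1.46], [0, 2.46], [-1.36, 4.5], [0.23, 2], [-2.94, 2.94]. Speed limits (rad/s): [2.57, 2.57, 3.14, 3.14, 3.14, 3.14, 3.14].

INTERFACE

Orientations are given as a rotation vector (axis times angle).
In Python, from workcell import robot gives the robot as it stands.
- The arm moves only by the tool jog_arm, never from a script. Its argument "rows" is a list of rows, each a list of 6 numbers: the shift along the world's x, y, z in m, then the turn, a rotation vector about the world's x, y, z in degrees. A call has 1 to 12 rows; each row is the pose to reach, as a shift and turn from the pose commanded when the call began; what a row does not reach only later rows make up. A row lasts 1/12 s, in which the tool goes at most 41.7 mm and 7.16 degrees, less where a joint would pass 70% of its speed; a pose out of reach is approached as far as the arm can. A call with a gripper value outside its range is refused whole. "fingers" is the opening, from 0 (shut) to 1 (fully open), set as the call begins (left out, the last holds). The fingers move at their own pace and stop on an object; "newtons" is the grip in N (left out, the last holds). Time passes only in rows, so rows that repeat a pose let the fingers close. It gives the time, the measured TCP pose, the force, the opening and the grip force at its end, in the units of the state.
- robot.state(): the state, without advancing time (a new reading comes with each control period).
- robot.snapshot(name): name is "scene" or "top"; returns (picture, depth): 420x560x3 uint8, red, green, blue; 420x560 float32, mm along the optical axis (not along the pixel's ray), 0 where there is no reading.
- robot.camera_params(name): a dict with "intrinsics" (3x3 intrinsics, pixels), "k1" (the pictures are not rectified: a ray, as slopes to the right and down, at radius r is drawn at 1 + k1 r^2 times it, then the intrinsics apply), "xyz" and "attitude" of the camera in the world. Camera axes: x right, y down, z forward; pixel columns grow to the right and rows downward; lengths in mm; the calibration is good to about 2 mm. A picture is of the moment at which its call begins. camera_params takes no time and is no camera call.
- robot.finish_job(): hands the job in; it is judged then, once.
The state is a dict: "clock": time; "joint_pos": joint angles; "qd": joint speeds; "effort": joint torques, N m; "tcp_pos": TCP position; "orientation": TCP orientation; "wrist_force": force on the tool from outside, world axes, zero at the start; "moment": the same for the moment, N m; "finger_gap": opening from 0.0 (shut) to 1.0 (fully open); "gripper_force": force on a finger pad.
Only numpy, scipy, OpenCV 4.12 (cv2) and the standard library are available. Lean on these libraries where they do the work, as an engineer would, in place of code of your own. Each camera call takes 0.05 s, during which the arm holds its last target. There are 200 camera calls.

TASK

Each of the four reagent bottles stands on a wrong spill tray: rearrange them so that each stands upright in the middle of the tray that has the colour of its cap, parking bottles on the white spare tray on the way. Keep the bottles upright and never stand one on the bare bench top. At the end the white tray is empty.

Things in the scene. Friction and masses are not known exactly. Their poses are not given: they have to be found in the camera images.
- bottle_red: Small reagent bottle with a red screw cap and a red stripe round its paper label; frosted white round body 56 mm across, straight up to 62 mm, then a shoulder; the cap is a cylinder 34 mm across from 80 to 106 mm above the underside (106 mm is the whole height). Rigid, closed, 0.11 to 0.23 kg. Origin: centre of its underside; z up through the cap. Loose; stands on a tray at the start.
- bottle_blue: Small reagent bottle with a blue screw cap and a blue stripe round its paper label; frosted white round body 56 mm across, straight up to 62 mm, then a shoulder; the cap is a cylinder 34 mm across from 80 to 106 mm above the underside (106 mm is the whole height). Rigid, closed, 0.11 to 0.23 kg. Origin: centre of its underside; z up through the cap. Loose; stands on a tray at the start.
- bottle_green: Small reagent bottle with a green screw cap and a green stripe round its paper label; frosted white round body 56 mm across, straight up to 62 mm, then a shoulder; the cap is a cylinder 34 mm across from 80 to 106 mm above the underside (106 mm is the whole height). Rigid, closed, 0.11 to 0.23 kg. Origin: centre of its underside; z up through the cap. Loose; stands on a tray at the start.
- bottle_yellow: Small reagent bottle with a yellow screw cap and a yellow stripe round its paper label; frosted white round body 56 mm across, straight up to 62 mm, then a shoulder; the cap is a cylinder 34 mm across from 80 to 106 mm above the underside (106 mm is the whole height). Rigid, closed, 0.11 to 0.23 kg. Origin: centre of its underside; z up through the cap. Loose; stands on a tray at the start.
- tray_red: Red round plastic spill tray fixed to the bench, 88 mm across outside, floor 6 mm above the bench, flat floor about 80 mm across inside a low rim that is 12 mm high above the bench (z = 0). One bottle fits in it. Origin: centre of its underside, on the bench; z up. Home of the bottle with the red cap.
- tray_blue: Blue round plastic spill tray fixed to the bench, 88 mm across outside, floor 6 mm above the bench, flat floor about 80 mm across inside a low rim that is 12 mm high above the bench (z = 0). One bottle fits in it. Origin: centre of its underside, on the bench; z up. Home of the bottle with the blue cap.
- tray_green: Green round plastic spill tray fixed to the bench, 88 mm across outside, floor 6 mm above the bench, flat floor about 80 mm across inside a low rim that is 12 mm high above the bench (z = 0). One bottle fits in it. Origin: centre of its underside, on the bench; z up. Home of the bottle with the green cap.
- tray_yellow: Yellow round plastic spill tray fixed to the bench, 88 mm across outside, floor 6 mm above the bench, flat floor about 80 mm across inside a low rim that is 12 mm high above the bench (z = 0). One bottle fits in it. Origin: centre of its underside, on the bench; z up. Home of the bottle with the yellow cap.
- tray_spare: White round plastic spill tray fixed to the bench, 88 mm across outside, floor 6 mm above the bench, flat floor about 80 mm across inside a low rim that is 12 mm high above the bench (z = 0). One bottle fits in it. Origin: centre of its underside, on the bench; z up. The spare, empty at the start. (Between the trays stand low bystanders: a timer, a jar, a beaker, all under 62 mm high; taller equipment stands along the far edge and the sides.)
Things that resemble listed ones, but are neither listed nor needed, are in the scene too. What is shaped like the bottle_green but pink is not meant. What is shaped like the bottle_blue but turquoise is not meant.

How it is judged (in metres and radians):
On the way:
1. one of the bottles stands upright on the white spare tray (((horizontal distance between bottle_red and tray_spare below 0.015 m and z of bottle_red in the frame of tray_spare below 0.01 m and angle between bottle_red's own z axis and vertical below 0.1 rad) or (horizontal distance between bottle_blue and tray_spare below 0.015 m and z of bottle_blue in the frame of tray_spare below 0.01 m and angle between bottle_blue's own z axis and vertical below 0.1 rad) or (horizontal distance between bottle_green and tray_spare below 0.015 m and z of bottle_green in the frame of tray_spare below 0.01 m and angle between bottle_green's own z axis and vertical below 0.1 rad) or (horizontal distance between bottle_yellow and tray_spare below 0.015 m and z of bottle_yellow in the frame of tray_spare below 0.01 m and angle between bottle_yellow's own z axis and vertical below 0.1 rad))), for 0.2 s.
At the end, for the whole second after the job is handed in: Each bottle stands upright (within 0.1 rad) and at rest on the floor of the tray of its cap's colour, its centre within 15 mm of the tray's centre (so the white tray is empty), and all are released (horizontal distance between bottle_red and tray_red below 0.015 m and z of bottle_red in the frame of tray_red between 0.003 and 0.01 m and angle between each of bottle_red, bottle_blue, bottle_green, bottle_yellow's own z axis and vertical below 0.1 rad and linear speed of each of bottle_red, bottle_blue, bottle_green, bottle_yellow below 0.02 m/s and horizontal distance between bottle_blue and tray_blue below 0.015 m and z of bottle_blue in the frame of tray_blue between 0.003 and 0.01 m and horizontal distance between bottle_green and tray_green below 0.015 m and z of bottle_green in the frame of tray_green between 0.003 and 0.01 m and horizontal distance between bottle_yellow and tray_yellow below 0.015 m and z of bottle_yellow in the frame of tray_yellow between 0.003 and 0.01 m); the robot touches nothing.
It fails at once if a bottle is stood on the bare bench top (height (world z) of any of bottle_red, bottle_blue, bottle_green, bottle_yellow below 0.003 m).
It fails at once if a bottle is tipped by more than 0.6 rad (angle between any of bottle_red, bottle_blue, bottle_green, bottle_yellow's own z axis and vertical above 0.6 rad).
It also fails if it takes over 141 s, if anything falls off the work surface, if the arm or the gripper's body presses on something with over 40 N, if the wrist force passes 120 N, or if a joint passes its speed limit or range.

## Working session

There is one attempt and no reset: what is moved stays moved. The work goes in short steps, Python scripts to look and compute and a tool call to move; the robot and the scene stay as the last step left them, time stands still between calls to the robot, and variables do not carry over. Pictures are saved under pics/ and viewed, at most 14 in all, crops included, and the job is handed in when it is done.

Besides the shell and the picture viewer there is one more tool, called after ">>>" in YAML: its name, and indented under it one key for each argument. jog_arm: Moves the arm, as the interface text tells. Its arguments: {"type":"object","properties":{"rows":{"type":"array"},"fingers":{"type":"number"},"newtons":{"type":"number"}},"required":["rows"]}

```bash
ls; mkdir -p pics; cat > h.py <<'E'
import numpy as np, cv2
from workcell import robot
from scipy.spatial.transform import Rotation as R
def snap(n):
    p,d=robot.snapshot(n); return p,d
def world(n,u,v,z):
    c=robot.camera_params(n);K=np.array(c["intrinsics"],float)
    s=cv2.undistortPoints(np.array([[[u,v]]],float),K,np.array([c["k1"],0,0,0.]))[0,0] 
    return s
E
python3 - <<'E'
from h import *
for n in ("scene","top"):
    p,d=snap(n); cv2.imwrite(f"pics/{n}0.png",p[:,:,::-1]); np.save(f"{n}0.npy",d); print(n,robot.camera_params(n))
print(robot.state())
E
```

```text
pics
scene {'intrinsics': array([[504.68233868,   0.        , 276.93784231],
       [  0.        , 504.68233868, 212.63355113],
       [  0.        ,   0.        ,   1.        ]]), 'k1': -0.09880131378058127, 'xyz': array([1217.47095986, -274.46774201,  807.78139647]), 'attitude': array([-2.02426266, -1.33790442,  0.58090295])}
top {'intrinsics': array([[487.25227333,   0.        , 293.03239625],
       [  0.        , 487.25227333, 208.12038679],
       [  0.        ,   0.        ,   1.        ]]), 'k1': -0.0170889018998531, 'xyz': array([442.1938501 , -14.91304452, 934.50386602]), 'attitude': array([-2.20414453,  2.16992819, -0.049567  ])}
{'clock': 0.1, 'joint_pos': array([ 1.25002577,  0.39914827,  0.04505512,  1.53772222, -0.01871082,
        1.20688263, -0.05071794]), 'qd': array([-0.00124214, -0.00292972,  0.00154985, -0.00475258, -0.00142674,
        0.00262604,  0.00028409]), 'effort': array([ 3.57667552e-03, -4.76261759e+01,  1.37013204e+00, -2.54949939e+01,
        1.19941769e-02,  4.97287707e-03, -1.25911100e-05]), 'tcp_pos': array([ 142.86935956, -633.54246717,  230.36231357]), 'orientation': array([-3.12058566e+00, -3.47568248e-01,  4.87521949e-04]), 'wrist_force': array([-0.77655795, -0.29910659, -0.33829486]), 'moment': array([-0.00999984,  0.0123668 , -0.00526383]), 'gripper_force': 0.0, 'finger_gap': 1.0019921193745456}
```

View pics/scene0.png

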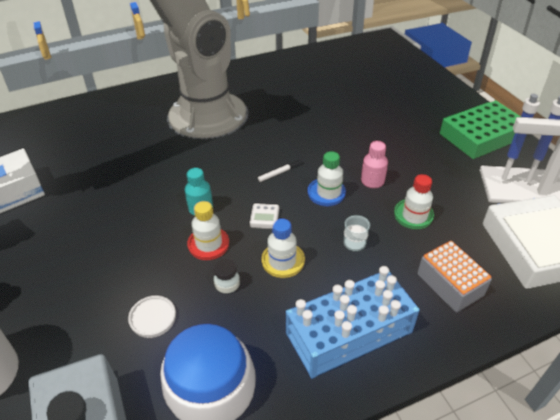

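View pics/top0.png

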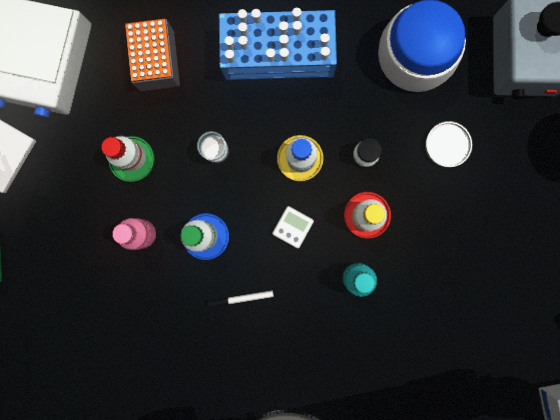

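The top view shows a red cap on the green tray (110,146)/(131,159), green on blue (191,235)/(206,237), blue on yellow (301,149)/(300,158) and yellow on red (375,213)/(367,215). The white spare tray is at (449,144). The pink (130,233) and turquoise (361,281) bottles are solid-coloured decoys that don't fit the frosted-body description. The white disc at (449,144) is the only round white tray; the other white round things are jars and caps.

```bash
cat > h.py <<'E'
import numpy as np, cv2
from workcell import robot
from scipy.spatial.transform import Rotation as R
from scipy.optimize import least_squares
def cloud(n,d):
    c=robot.camera_params(n);h,w=d.shape
    g=np.stack(np.meshgrid(np.arange(w),np.arange(h)),-1).reshape(-1,1,2).astype(float)
    s=cv2.undistortPoints(g,np.array(c["intrinsics"],float),np.array([c["k1"],0,0,0.])).reshape(h,w,2)
    P=np.dstack([s,np.ones((h,w))])*d[...,None]
    return P@R.from_rotvec(c["attitude"]).as_matrix().T+c["xyz"]
def circ(xy):
    hull=cv2.convexHull(xy.astype(np.float32))[:,0]
    r=least_squares(lambda q:np.hypot(*(hull-q[:2]).T)-q[2],[*hull.mean(0),40],loss="soft_l1").x
    return r.round(1)
HUE={"red":(172,8),"yellow":(20,35),"green":(45,75),"blue":(104,125)}
def measure(n,p,d):
    W=cloud(n,d);H=cv2.cvtColor(p,cv2.COLOR_RGB2HSV);h,s,v=[H[...,i] for i in range(3)];z=W[...,2]
    area=(d>0)&(W[...,0]>420)&(W[...,0]<720)&(W[...,1]>-420)&(W[...,1]<420)
    out={}
    for k,(a,b) in HUE.items():
        hm=((h>=a)|(h<=b)) if a>b else (h>=a)&(h<=b)
        m=hm&(s>110)&(v>50)&area
        for part,zz in (("tray",(1,18)),("cap",(98,114))):
            mm=(m&(z>zz[0])&(z<zz[1])).astype(np.uint8)
            N,L,S,_=cv2.connectedComponentsWithStats(mm)
            if N<2: continue
            q=W[L==1+S[1:,4].argmax()]
            out[part,k]=(circ(q[:,:2]),np.median(q[:,2]).round(1),len(q))
    mm=((s<60)&(v>110)&area&(z>1)&(z<18)).astype(np.uint8)
    N,L,S,_=cv2.connectedComponentsWithStats(mm)
    if N>1:
        q=W[L==1+S[1:,4].argmax()]; out["tray","spare"]=(circ(q[:,:2]),np.median(q[:,2]).round(1),len(q))
    return out
E
python3 - <<'E'
from h import *
for n in ("scene","top"):
    p=cv2.imread(f"pics/{n}0.png")[:,:,::-1].copy(); d=np.load(f"{n}0.npy")
    for k,v in measure(n,p,d).items(): print(n,*k,*v)
    if n=="top":
        W=cloud(n,d); 
        for u,v in((367,152),(294,227),(212,146),(301,149),(280,45),(361,281),(420,35)): print(u,v,W[v,u].round())
        c=cv2.resize(p[100:280,80:490],None,fx=1.9,fy=1.9,interpolation=3); cv2.imwrite("pics/crop0.png",c[:,:,::-1])
print(R.from_rotvec(robot.state()["orientation"]).as_matrix().round(2))
E
```

```text
scene tray red [ 481.5 -141.9   47. ] 6.0 469
scene cap red [590.2 309.3  17.8] 110.6 215
scene tray yellow [588.7 -13.   46.3] 6.1 471
scene cap yellow [ 484.4 -141.2   17.3] 110.2 217
scene tray green [586.5 309.6  43.4] 6.9 269
scene cap green [441.3 167.5  17.6] 110.1 174
scene tray blue [440.3 162.6  44.7] 6.4 294
scene cap blue [593.3 -17.2  16.9] 110.3 239
scene tray spare [ 618.6 -298.5   47.4] 5.3 1494
top tray red [ 485.1 -145.5   44.8] 7.5 811
top cap red [589.6 309.1  17.9] 112.0 308
top tray yellow [592.4 -15.6  45.1] 7.5 787
top cap yellow [ 481.9 -142.5   16.7] 112.2 267
top tray green [585.8 309.8  44.8] 7.7 706
top cap green [440.  166.3  16.9] 112.1 282
top tray blue [439.2 162.4  44.6] 7.4 520
top cap blue [590.7 -17.5  16.8] 112.0 279
top tray spare [ 623.  -300.1   45.2] 6.9 1624
367 152 [ 596. -137.   56.]
294 227 [459.  -6.  20.]
212 146 [608. 150.  30.]
301 149 [590. -17. 113.]
280 45 [786.  24.  74.]
361 281 [ 368. -122.  105.]
420 35 [ 789. -218.  119.]
[[ 0.98  0.22 -0.  ]
 [ 0.22 -0.98  0.  ]
 [-0.   -0.   -1.  ]]
```

View pics/crop0.png

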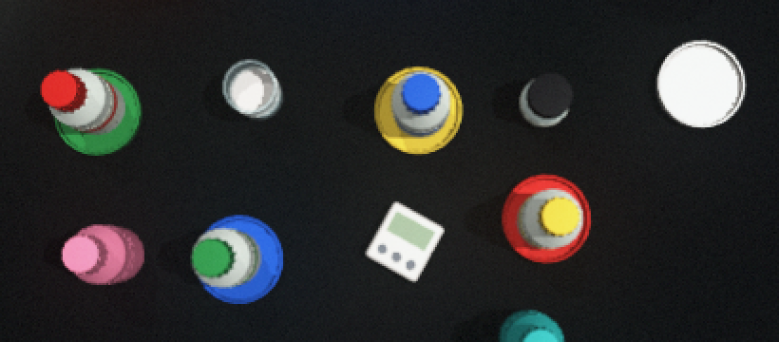

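The crop confirms the listed bottles: frosted bodies with red, green, blue and yellow caps, and the pink and turquoise decoys are solid-coloured. The white tray is at crop (701,83) and is empty. Heights and radii fit: caps are about 17 mm in radius and 110–112 mm high, trays about 45 mm in radius. Plan: yellow→spare, red→red, green→green, blue→blue, yellow→yellow, gripping each by its cap.

>>> jog_arm:
  rows:
    - [0.34, 0.492, -0.02, 0, 0, 0]
    - [0.34, 0.492, -0.02, 0, 0, 0]
    - [0.34, 0.492, -0.02, 0, 0, 0]
    - [0.34, 0.492, -0.02, 0, 0, 0]
    - [0.34, 0.492, -0.02, 0, 0, 0]
    - [0.34, 0.492, -0.02, 0, 0, 0]
    - [0.34, 0.492, -0.02, 0, 0, 0]
    - [0.34, 0.492, -0.02, 0, 0, 0]
    - [0.34, 0.492, -0.02, 0, 0, 0]
    - [0.34, 0.492, -0.02, 0, 0, 0]
    - [0.34, 0.492, -0.02, 0, 0, 0]
    - [0.34, 0.492, -0.02, 0, 0, 0]
  fingers: 1
  newtons: 50

```text
clock: 1.1
tcp_pos: [427.6, -221.1, 214.5]
orientation: [3.122, 0.348, -0.0]
wrist_force: [-0.4, -1.3, 0.2]
finger_gap: 0.993
gripper_force: 0.0
```

>>> jog_arm:
  rows:
    - [0.028, 0.04, 0, 0, 0, 0]
    - [0.056, 0.08, -0.01, 0, 0, 0]
    - [0.056, 0.08, -0.04, 0, 0, 0]
    - [0.056, 0.08, -0.07, 0, 0, 0]
    - [0.056, 0.08, -0.07, 0, 0, 0]
    - [0.056, 0.08, -0.07, 0, 0, 0]
    - [0.056, 0.08, -0.07, 0, 0, 0]

```text
clock: 1.68
tcp_pos: [483.5, -144.1, 145.7]
orientation: [3.122, 0.345, 0.002]
wrist_force: [-0.3, 0.4, 0.8]
finger_gap: 0.999
gripper_force: 0.0
```

>>> jog_arm:
  rows:
    - [0, 0.002, -0.02, 0, 0, 0]
    - [0, 0.002, -0.04, 0, 0, 0]
    - [0, 0.002, -0.055, 0, 0, 0]
    - [0, 0.002, -0.064, 0, 0, 0]
    - [0, 0.002, -0.064, 0, 0, 0]
    - [0, 0.002, -0.064, 0, 0, 0]
    - [0, 0.002, -0.064, 0, 0, 0]

```text
clock: 2.27
tcp_pos: [484.4, -141.7, 82.2]
orientation: [3.121, 0.346, 0.004]
wrist_force: [0.5, 0.4, 0.0]
finger_gap: 0.999
gripper_force: 0.0
```

```bash
python3 - <<'E'
from h import *
p,d=snap("scene") if 0 else robot.snapshot("scene")
cv2.imwrite("pics/g1.png",cv2.resize(p[150:330,100:340],None,fx=3,fy=3)[:,:,::-1])
E
```

```text
(no output)
```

View pics/g1.png

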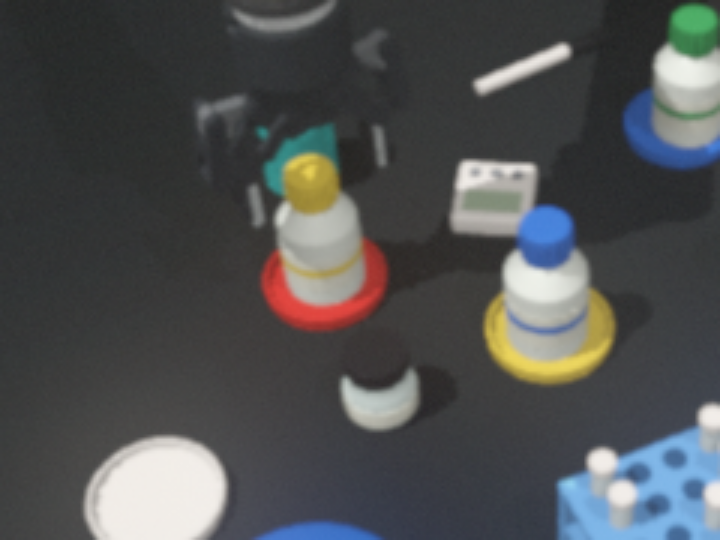

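The pads, at crop (257,205) and (380,145), straddle the yellow cap at (310,182). Close.

>>> jog_arm:
  rows:
    - [0, 0, 0, 0, 0, 0]
    - [0, 0, 0, 0, 0, 0]
    - [0, 0, 0, 0, 0, 0]
    - [0, 0, 0, 0, 0, 0]
    - [0, 0, 0, 0, 0, 0]
    - [0, 0, 0, 0, 0, 0]
    - [0, 0, 0, 0, 0, 0]
    - [0, 0, 0, 0, 0, 0]
  fingers: 0

```text
clock: 2.98
tcp_pos: [483.6, -141.5, 81.0]
orientation: [3.121, 0.347, 0.001]
wrist_force: [-0.1, -1.7, 2.9]
finger_gap: 0.387
gripper_force: 49.3
```

>>> jog_arm:
  rows:
    - [0, 0, 0.01, 0, 0, 0]
    - [0, 0, 0.03, 0, 0, 0]
    - [0, 0, 0.055, 0, 0, 0]
    - [0, 0, 0.08, 0, 0, 0]
    - [0, 0, 0.1, 0, 0, 0]
    - [0.01, -0.012, 0.11, 0, 0, 0]
    - [0.026, -0.03, 0.11, 0, 0, 0]
    - [0.044, -0.05, 0.11, 0, 0, 0]
    - [0.062, -0.07, 0.11, 0, 0, 0]
    - [0.08, -0.091, 0.11, 0, 0, 0]
    - [0.1, -0.114, 0.11, 0, 0, 0]
    - [0.12, -0.137, 0.11, 0, 0, 0]

```text
clock: 3.98
tcp_pos: [603.3, -277.9, 190.3]
orientation: [-3.12, -0.349, 0.002]
wrist_force: [1.3, 0.5, -1.7]
finger_gap: 0.388
gripper_force: 49.7
```

>>> jog_arm:
  rows:
    - [0.012, -0.014, 0, 0, 0, 0]
    - [0.017, -0.02, -0.01, 0, 0, 0]
    - [0.017, -0.02, -0.03, 0, 0, 0]
    - [0.017, -0.02, -0.05, 0, 0, 0]
    - [0.017, -0.02, -0.07, 0, 0, 0]
    - [0.017, -0.02, -0.085, 0, 0, 0]
    - [0.017, -0.02, -0.095, 0, 0, 0]
    - [0.017, -0.02, -0.095, 0, 0, 0]
    - [0.017, -0.02, -0.095, 0, 0, 0]
    - [0.017, -0.02, -0.095, 0, 0, 0]

```text
clock: 4.82
tcp_pos: [620.8, -297.8, 96.8]
orientation: [3.122, 0.348, 0.002]
wrist_force: [-0.2, -0.4, -1.0]
finger_gap: 0.388
gripper_force: 49.8
```

>>> jog_arm:
  rows:
    - [0, -0.001, -0.005, 0, 0, 0]
    - [0, -0.001, -0.01, 0, 0, 0]
    - [0, -0.001, -0.013, 0, 0, 0]
    - [0, -0.001, -0.015, 0, 0, 0]
    - [0, -0.001, -0.0155, 0, 0, 0]
    - [0, -0.001, -0.0155, 0, 0, 0]

```text
clock: 5.32
tcp_pos: [620.3, -299.1, 81.1]
orientation: [3.122, 0.347, 0.0]
wrist_force: [-0.8, 0.5, 3.6]
finger_gap: 0.388
gripper_force: 49.3
```

```bash
python3 - <<'E'
from h import *
s=robot.state();print(s["tcp_pos"],s["wrist_force"])
p,d=robot.snapshot("scene")
cv2.imwrite("pics/g2.png",cv2.resize(p[220:350,80:280],None,fx=3,fy=3)[:,:,::-1])
E
```

```text
[ 620.29810984 -299.14132487   81.0549362 ] [-0.77433541  0.4756194   3.59098064]
```

View pics/g2.png

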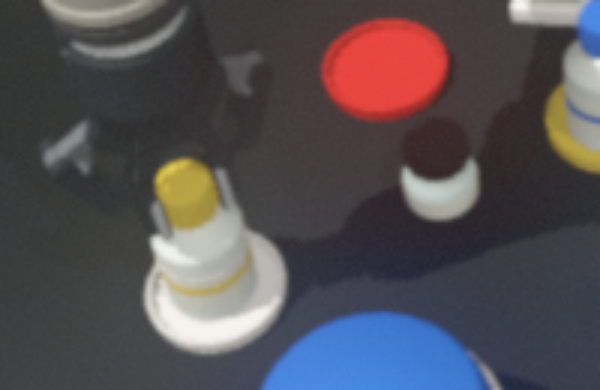

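The yellow bottle stands on the white tray: base at crop (209,300), tray centre about (217,290). Release and lift.

>>> jog_arm:
  rows:
    - [0, 0, 0, 0, 0, 0]
    - [0, 0, 0, 0, 0, 0]
    - [0, 0, 0, 0, 0, 0]
    - [0, 0, 0, 0, 0, 0]
    - [0, 0, 0, 0, 0, 0]
    - [0, 0, 0.01, 0, 0, 0]
    - [0, 0, 0.03, 0, 0, 0]
    - [0, 0, 0.06, 0, 0, 0]
    - [0, 0, 0.09, 0, 0, 0]
    - [-0.005, 0.04, 0.1, 0, 0, 0]
    - [-0.005, 0.08, 0.1, 0, 0, 0]
    - [-0.005, 0.12, 0.1, 0, 0, 0]
  fingers: 1

```text
clock: 6.37
tcp_pos: [615.8, -178.6, 182.6]
orientation: [3.121, 0.344, 0.006]
wrist_force: [0.7, 1.0, -0.2]
finger_gap: 1.0
gripper_force: 0.0
```

>>> jog_arm:
  rows:
    - [-0.025, 0.487, 0, 0, 0, 0]
    - [-0.025, 0.487, 0, 0, 0, 0]
    - [-0.025, 0.487, 0, 0, 0, 0]
    - [-0.025, 0.487, 0, 0, 0, 0]
    - [-0.025, 0.487, 0, 0, 0, 0]
    - [-0.025, 0.487, 0, 0, 0, 0]
    - [-0.025, 0.487, 0, 0, 0, 0]
    - [-0.025, 0.487, 0, 0, 0, 0]
    - [-0.025, 0.487, 0, 0, 0, 0]
    - [-0.025, 0.487, 0, 0, 0, 0]
    - [-0.025, 0.487, 0, 0, 0, 0]
    - [-0.025, 0.487, 0, 0, 0, 0]

```text
clock: 7.37
tcp_pos: [588.7, 313.2, 181.3]
orientation: [-3.119, -0.353, -0.001]
wrist_force: [-0.3, -0.0, 0.9]
finger_gap: 1.0
gripper_force: 0.0
```

```bash
python3 - <<'E'
from h import *
print(robot.state()["tcp_pos"],robot.state()["joint_pos"].round(2))
for n in ("scene","top"):
    p,d=robot.snapshot(n)
    for k,v in measure(n,p,d).items(): print(n,*k,*v)
cv2.imwrite("pics/t1.png",p[:,:,::-1])
E
```

```text
[588.72059937 313.2445662  181.29134731] [-0.22  0.5  -0.47  1.54  0.23  1.16 -2.08]
scene tray red [ 481.  -141.9   47.4] 5.5 1069
scene cap red [591.4 309.5  17.9] 110.9 205
scene tray yellow [591.1 -14.9  44.4] 6.2 471
scene cap yellow [ 620.6 -299.    17.3] 110.0 307
scene tray green [586.4 308.8  43. ] 7.1 254
scene cap green [441.6 166.5  17.2] 110.7 179
scene tray blue [441.9 161.1  42.9] 6.1 290
scene cap blue [592.9 -17.2  16.9] 110.5 243
scene tray spare [ 621.9 -298.4   44.5] 6.0 812
top tray red [ 485.  -145.7   45.4] 6.9 1700
top cap red [589.5 309.   17.7] 111.8 285
top tray yellow [592.3 -15.3  45.2] 7.6 785
top cap yellow [ 618.1 -299.4   17.6] 111.9 316
top tray green [585.4 309.4  44.2] 7.7 708
top cap green [440.1 166.4  17. ] 112.1 276
top tray blue [440.1 162.4  44.4] 7.5 513
top cap blue [590.5 -17.4  16.7] 112.1 272
top tray spare [ 623.1 -300.6   45.3] 7.7 721
```

Yellow is about 3 mm off the spare tray's centre, which is inside the limit. Now red.

>>> jog_arm:
  rows:
    - [0, 0, -0.02, 0, 0, 0]
    - [0, 0, -0.05, 0, 0, 0]
    - [0, 0, -0.05, 0, 0, 0]
    - [0, 0, -0.05, 0, 0, 0]

```text
clock: 7.8
tcp_pos: [589.4, 306.3, 129.1]
orientation: [3.12, 0.346, -0.005]
wrist_force: [0.4, 0.3, -0.1]
finger_gap: 0.998
gripper_force: 0.0
```

>>> jog_arm:
  rows:
    - [0.001, 0.001, -0.015, 0, 0, 0]
    - [0.001, 0.001, -0.035, 0, 0, 0]
    - [0.001, 0.001, -0.048, 0, 0, 0]
    - [0.001, 0.001, -0.048, 0, 0, 0]
    - [0.001, 0.001, -0.048, 0, 0, 0]

```text
clock: 8.22
tcp_pos: [591.1, 308.7, 81.9]
orientation: [3.122, 0.347, -0.001]
wrist_force: [0.2, 0.7, 0.6]
finger_gap: 1.001
gripper_force: 0.0
```

>>> jog_arm:
  rows:
    - [0, 0, 0, 0, 0, 0]
    - [0, 0, 0, 0, 0, 0]
    - [0, 0, 0, 0, 0, 0]
    - [0, 0, 0, 0, 0, 0]
    - [0, 0, 0, 0, 0, 0]
    - [0, 0, 0, 0, 0, 0]
    - [0, 0, 0, 0, 0, 0]
    - [0, 0, 0, 0, 0, 0]
  fingers: 0

```text
clock: 8.88
tcp_pos: [591.8, 309.2, 83.1]
orientation: [-3.122, -0.347, -0.003]
wrist_force: [-0.9, -1.0, 5.9]
finger_gap: 0.384
gripper_force: 50.5
```

>>> jog_arm:
  rows:
    - [0, 0, 0.01, 0, 0, 0]
    - [0, 0, 0.03, 0, 0, 0]
    - [0, 0, 0.055, 0, 0, 0]
    - [0, 0, 0.08, 0, 0, 0]
    - [0, 0, 0.105, 0, 0, 0]
    - [-0.003, -0.012, 0.115, 0, 0, 0]
    - [-0.008, -0.034, 0.115, 0, 0, 0]
    - [-0.015, -0.064, 0.115, 0, 0, 0]
    - [-0.023, -0.096, 0.115, 0, 0, 0]
    - [-0.031, -0.128, 0.115, 0, 0, 0]
    - [-0.038, -0.16, 0.115, 0, 0, 0]
    - [-0.046, -0.192, 0.115, 0, 0, 0]

```text
clock: 9.88
tcp_pos: [543.3, 114.3, 196.0]
orientation: [3.121, 0.347, -0.004]
wrist_force: [0.4, 1.0, -1.5]
finger_gap: 0.383
gripper_force: 50.0
```

>>> jog_arm:
  rows:
    - [-0.008, -0.032, 0, 0, 0, 0]
    - [-0.015, -0.064, 0, 0, 0, 0]
    - [-0.023, -0.096, 0, 0, 0, 0]
    - [-0.031, -0.128, 0, 0, 0, 0]
    - [-0.039, -0.16, 0, 0, 0, 0]
    - [-0.046, -0.192, 0, 0, 0, 0]
    - [-0.053, -0.22, 0, 0, 0, 0]
    - [-0.058, -0.242, 0, 0, 0, 0]
    - [-0.061, -0.256, 0, 0, 0, 0]
    - [-0.0625, -0.261, -0.005, 0, 0, 0]
    - [-0.0625, -0.261, -0.02, 0, 0, 0]
    - [-0.0625, -0.261, -0.02, 0, 0, 0]

```text
clock: 10.88
tcp_pos: [479.7, -143.4, 174.1]
orientation: [-3.12, -0.346, 0.009]
wrist_force: [-0.9, -0.2, -3.1]
finger_gap: 0.384
gripper_force: 50.0
```

>>> jog_arm:
  rows:
    - [0.001, 0.001, -0.02, 0, 0, 0]
    - [0.001, 0.001, -0.04, 0, 0, 0]
    - [0.001, 0.001, -0.06, 0, 0, 0]
    - [0.001, 0.001, -0.075, 0, 0, 0]
    - [0.001, 0.001, -0.082, 0, 0, 0]
    - [0.001, 0.001, -0.086, 0, 0, 0]
    - [0.001, 0.001, -0.09, 0, 0, 0]
    - [0.001, 0.001, -0.091, 0, 0, 0]
    - [0.001, 0.001, -0.091, 0, 0, 0]
    - [0.001, 0.001, -0.091, 0, 0, 0]

```text
clock: 11.72
tcp_pos: [484.2, -143.1, 86.9]
orientation: [3.122, 0.348, 0.002]
wrist_force: [0.4, -0.1, -1.6]
finger_gap: 0.385
gripper_force: 50.0
```

>>> jog_arm:
  rows:
    - [0, 0, -0.002, 0, 0, 0]
    - [0, 0, -0.004, 0, 0, 0]
    - [0, 0, -0.005, 0, 0, 0]
    - [0, 0, -0.005, 0, 0, 0]

```text
clock: 12.05
tcp_pos: [484.4, -143.2, 83.1]
orientation: [3.121, 0.347, 0.002]
wrist_force: [-2.2, 0.7, 12.7]
finger_gap: 0.385
gripper_force: 51.4
```

Contact confirmed. Release, lift, and head for green.

>>> jog_arm:
  rows:
    - [0, 0, 0, 0, 0, 0]
    - [0, 0, 0, 0, 0, 0]
    - [0, 0, 0, 0, 0, 0]
    - [0, 0, 0, 0, 0, 0]
    - [0, 0, 0, 0, 0, 0]
    - [0, 0, 0.01, 0, 0, 0]
    - [0, 0, 0.03, 0, 0, 0]
    - [0, 0, 0.06, 0, 0, 0]
    - [0, 0, 0.09, 0, 0, 0]
    - [-0.002, 0.03, 0.1, 0, 0, 0]
    - [-0.006, 0.07, 0.1, 0, 0, 0]
    - [-0.01, 0.11, 0.1, 0, 0, 0]
  fingers: 1

```text
clock: 13.05
tcp_pos: [474.5, -32.6, 183.2]
orientation: [3.122, 0.342, 0.006]
wrist_force: [0.3, 1.2, -0.2]
finger_gap: 1.001
gripper_force: 0.0
```

>>> jog_arm:
  rows:
    - [-0.006, 0.04, 0, 0, 0, 0]
    - [-0.012, 0.08, 0, 0, 0, 0]
    - [-0.018, 0.12, 0, 0, 0, 0]
    - [-0.024, 0.155, 0, 0, 0, 0]
    - [-0.03, 0.185, 0, 0, 0, 0]
    - [-0.033, 0.2, -0.01, 0, 0, 0]
    - [-0.033, 0.2, -0.035, 0, 0, 0]
    - [-0.033, 0.2, -0.05, 0, 0, 0]
    - [-0.033, 0.2, -0.05, 0, 0, 0]
    - [-0.033, 0.2, -0.05, 0, 0, 0]

```text
clock: 13.88
tcp_pos: [440.3, 166.9, 131.2]
orientation: [3.122, 0.348, -0.002]
wrist_force: [0.8, -0.7, 0.7]
finger_gap: 0.997
gripper_force: 0.0
```

```bash
python3 - <<'E'
from h import *
print(robot.state()["tcp_pos"],robot.state()["joint_pos"].round(2))
for n in ("scene","top"):
    p,d=robot.snapshot(n)
    for k,v in measure(n,p,d).items(): print(n,*k,*v)
    cv2.imwrite(f"pics/{n}2.png",p[:,:,::-1])
E
```

```text
[440.29049494 166.85151471 131.21728993] [ 0.02  0.22 -0.53  2.05  0.14  0.91 -1.94]
scene tray red [ 483.4 -142.    45.6] 5.6 470
scene cap red [ 485.1 -141.3   17.2] 109.9 233
scene tray yellow [590.9 -15.   44.2] 6.2 463
scene cap yellow [ 620.7 -299.1   17.4] 110.2 304
scene tray green [586.5 310.8  44.2] 6.1 919
scene cap green [441.6 166.6  17.3] 110.5 180
scene tray blue [440.1 162.3  44. ] 6.2 288
scene cap blue [592.9 -17.6  17.2] 110.4 243
scene tray spare [ 622.7 -298.2   44.5] 6.0 812
top tray red [ 485.1 -145.7   45.1] 7.3 822
top cap red [ 482.1 -142.2   16.5] 112.0 263
top tray yellow [592.5 -15.5  45.2] 7.3 796
top cap yellow [ 618.3 -299.9   17.6] 111.9 322
top tray green [585.5 311.5  45.8] 7.2 1641
top cap green [436.8 162.4  11.5] 112.0 8
top tray blue [437.1 134.5  18.7] 7.5 162
top cap blue [590.4 -17.6  16.8] 112.0 263
top tray spare [ 622.9 -300.4   45.2] 7.7 690
```

Red is placed within about 3 mm. Now green, at (441,167).

>>> jog_arm:
  rows:
    - [0, 0, -0.015, 0, 0, 0]
    - [0, 0, -0.035, 0, 0, 0]
    - [0, 0, -0.049, 0, 0, 0]
    - [0, 0, -0.049, 0, 0, 0]
    - [0, 0, -0.049, 0, 0, 0]

```text
clock: 14.4
tcp_pos: [441.1, 167.0, 82.8]
orientation: [-3.122, -0.347, -0.001]
wrist_force: [-0.1, 0.2, -0.0]
finger_gap: 0.996
gripper_force: 0.0
```

>>> jog_arm:
  rows:
    - [0, 0, 0, 0, 0, 0]
    - [0, 0, 0, 0, 0, 0]
    - [0, 0, 0, 0, 0, 0]
    - [0, 0, 0, 0, 0, 0]
    - [0, 0, 0, 0, 0, 0]
    - [0, 0, 0, 0, 0, 0]
    - [0, 0, 0, 0, 0, 0]
    - [0, 0, 0, 0, 0, 0]
  fingers: 0

```text
clock: 15.07
tcp_pos: [441.2, 167.0, 83.0]
orientation: [3.122, 0.347, 0.002]
wrist_force: [-0.7, -0.8, 7.2]
finger_gap: 0.383
gripper_force: 49.6
```

>>> jog_arm:
  rows:
    - [0, 0, 0.01, 0, 0, 0]
    - [0, 0, 0.03, 0, 0, 0]
    - [0, 0, 0.055, 0, 0, 0]
    - [0, 0, 0.08, 0, 0, 0]
    - [0, 0, 0.1, 0, 0, 0]
    - [0.01, 0.01, 0.11, 0, 0, 0]
    - [0.026, 0.026, 0.11, 0, 0, 0]
    - [0.046, 0.045, 0.11, 0, 0, 0]
    - [0.066, 0.065, 0.11, 0, 0, 0]
    - [0.086, 0.085, 0.11, 0, 0, 0]
    - [0.106, 0.105, 0.11, 0, 0, 0]
    - [0.124, 0.123, 0.11, 0, 0, 0]

```text
clock: 16.07
tcp_pos: [565.4, 291.1, 192.2]
orientation: [-3.122, -0.348, 0.001]
wrist_force: [0.5, 0.1, -1.0]
finger_gap: 0.383
gripper_force: 49.9
```

>>> jog_arm:
  rows:
    - [0.013, 0.013, 0, 0, 0, 0]
    - [0.021, 0.0205, -0.01, 0, 0, 0]
    - [0.021, 0.0205, -0.03, 0, 0, 0]
    - [0.021, 0.0205, -0.05, 0, 0, 0]
    - [0.021, 0.0205, -0.07, 0, 0, 0]
    - [0.021, 0.0205, -0.085, 0, 0, 0]
    - [0.021, 0.0205, -0.095, 0, 0, 0]
    - [0.021, 0.0205, -0.103, 0, 0, 0]
    - [0.021, 0.0205, -0.106, 0, 0, 0]
    - [0.021, 0.0205, -0.106, 0, 0, 0]
    - [0.021, 0.0205, -0.106, 0, 0, 0]

```text
clock: 16.98
tcp_pos: [586.1, 310.8, 87.0]
orientation: [-3.122, -0.348, -0.002]
wrist_force: [0.9, 0.6, -0.2]
finger_gap: 0.386
gripper_force: 49.9
```

>>> jog_arm:
  rows:
    - [0, 0, -0.002, 0, 0, 0]
    - [0, 0, -0.003, 0, 0, 0]
    - [0, 0, -0.004, 0, 0, 0]
    - [0, 0, -0.004, 0, 0, 0]

```text
clock: 17.32
tcp_pos: [586.0, 310.7, 83.1]
orientation: [-3.122, -0.348, -0.002]
wrist_force: [-1.0, 0.1, 2.7]
finger_gap: 0.384
gripper_force: 50.3
```

Touching. Release, then go to blue at (592,-17), a shift of (+6,-328).

>>> jog_arm:
  rows:
    - [0, 0, 0, 0, 0, 0]
    - [0, 0, 0, 0, 0, 0]
    - [0, 0, 0, 0, 0, 0]
    - [0, 0, 0, 0, 0, 0]
    - [0, 0, 0, 0, 0, 0]
    - [0, 0, 0.01, 0, 0, 0]
    - [0, 0, 0.03, 0, 0, 0]
    - [0, 0, 0.06, 0, 0, 0]
    - [0, 0, 0.09, 0, 0, 0]
    - [0.001, -0.03, 0.1, 0, 0, 0]
    - [0.002, -0.07, 0.1, 0, 0, 0]
    - [0.002, -0.108, 0.1, 0, 0, 0]
  fingers: 1

```text
clock: 18.32
tcp_pos: [588.3, 202.8, 184.5]
orientation: [-3.121, -0.352, -0.006]
wrist_force: [0.4, -1.3, -0.5]
finger_gap: 1.003
gripper_force: 0.0
```

>>> jog_arm:
  rows:
    - [0.001, -0.04, 0, 0, 0, 0]
    - [0.002, -0.08, 0, 0, 0, 0]
    - [0.003, -0.12, 0, 0, 0, 0]
    - [0.003, -0.155, 0, 0, 0, 0]
    - [0.004, -0.19, 0, 0, 0, 0]
    - [0.004, -0.212, -0.005, 0, 0, 0]
    - [0.004, -0.22, -0.025, 0, 0, 0]
    - [0.004, -0.22, -0.05, 0, 0, 0]
    - [0.004, -0.22, -0.05, 0, 0, 0]
    - [0.004, -0.22, -0.05, 0, 0, 0]

```text
clock: 19.15
tcp_pos: [590.7, -17.2, 131.8]
orientation: [-3.122, -0.348, 0.004]
wrist_force: [1.1, -0.0, 0.5]
finger_gap: 0.999
gripper_force: 0.0
```

```bash
python3 - <<'E'
from h import *
print(robot.state()["tcp_pos"])
for n in ("scene","top"):
    p,d=robot.snapshot(n)
    for k,v in measure(n,p,d).items(): print(n,*k,*v)
    cv2.imwrite(f"pics/{n}3.png",p[:,:,::-1])
E
```

```text
[590.74405058 -17.17637693 131.80120019]
scene tray red [ 485.6 -143.2   43.9] 5.8 465
scene cap red [ 485.1 -141.3   17.3] 110.1 232
scene tray yellow [591.2 -14.6  44. ] 6.0 462
scene cap yellow [ 620.3 -299.3   17.2] 110.1 301
scene tray green [587.3 309.1  42.8] 6.6 294
scene cap green [586.6 310.2  17.5] 110.6 200
scene tray blue [442.1 160.9  42.9] 5.8 610
scene cap blue [593.6 -17.   16.7] 110.4 236
scene tray spare [ 621.9 -298.4   44.8] 5.9 823
top tray red [477.2 284.   24. ] 7.3 1
top tray yellow [-17375.1  -2759.2  18197.2] 3.2 3
top cap yellow [ 618.3 -299.5   17.4] 111.8 318
top tray green [585.7 309.5  44.6] 7.8 683
top cap green [584.8 310.4  17.4] 111.8 288
top tray blue [439.2 163.3  45.3] 7.0 1295
top tray spare [ 622.9 -300.2   45.3] 7.6 699
```

Green is placed within about 1 mm. Now blue; the blue tray is at (440.5,162.5).

>>> jog_arm:
  rows:
    - [0.001, 0, -0.015, 0, 0, 0]
    - [0.001, 0, -0.035, 0, 0, 0]
    - [0.001, 0, -0.049, 0, 0, 0]
    - [0.001, 0, -0.049, 0, 0, 0]
    - [0.001, 0, -0.049, 0, 0, 0]

```text
clock: 19.67
tcp_pos: [593.2, -16.7, 84.1]
orientation: [3.122, 0.35, 0.002]
wrist_force: [0.5, 0.2, 0.5]
finger_gap: 1.002
gripper_force: 0.0
```

>>> jog_arm:
  rows:
    - [0, 0, 0, 0, 0, 0]
    - [0, 0, 0, 0, 0, 0]
    - [0, 0, 0, 0, 0, 0]
    - [0, 0, 0, 0, 0, 0]
    - [0, 0, 0, 0, 0, 0]
    - [0, 0, 0, 0, 0, 0]
    - [0, 0, 0, 0, 0, 0]
    - [0, 0, 0, 0, 0, 0]
  fingers: 0

```text
clock: 20.33
tcp_pos: [593.4, -17.7, 84.1]
orientation: [3.122, 0.347, 0.003]
wrist_force: [-1.7, -0.4, 6.3]
finger_gap: 0.38
gripper_force: 49.5
```

>>> jog_arm:
  rows:
    - [0, 0, 0.01, 0, 0, 0]
    - [0, 0, 0.03, 0, 0, 0]
    - [0, 0, 0.055, 0, 0, 0]
    - [0, 0, 0.08, 0, 0, 0]
    - [0, 0, 0.1, 0, 0, 0]
    - [-0.008, 0.01, 0.11, 0, 0, 0]
    - [-0.022, 0.026, 0.11, 0, 0, 0]
    - [-0.042, 0.05, 0.11, 0, 0, 0]
    - [-0.062, 0.074, 0.11, 0, 0, 0]
    - [-0.083, 0.098, 0.11, 0, 0, 0]
    - [-0.104, 0.122, 0.11, 0, 0, 0]
    - [-0.123, 0.145, 0.11, 0, 0, 0]

```text
clock: 21.33
tcp_pos: [466.4, 129.1, 192.3]
orientation: [3.122, 0.35, -0.004]
wrist_force: [0.4, 0.3, -1.9]
finger_gap: 0.387
gripper_force: 49.9
```

>>> jog_arm:
  rows:
    - [-0.017, 0.02, 0, 0, 0, 0]
    - [-0.026, 0.031, -0.005, 0, 0, 0]
    - [-0.0295, 0.035, -0.025, 0, 0, 0]
    - [-0.0295, 0.035, -0.045, 0, 0, 0]
    - [-0.0295, 0.035, -0.065, 0, 0, 0]
    - [-0.0295, 0.035, -0.085, 0, 0, 0]
    - [-0.0295, 0.035, -0.095, 0, 0, 0]
    - [-0.0295, 0.035, -0.103, 0, 0, 0]
    - [-0.0295, 0.035, -0.106, 0, 0, 0]
    - [-0.0295, 0.035, -0.106, 0, 0, 0]
    - [-0.0295, 0.035, -0.106, 0, 0, 0]

```text
clock: 22.25
tcp_pos: [440.6, 162.8, 87.8]
orientation: [-3.122, -0.348, -0.002]
wrist_force: [1.0, -0.1, -1.5]
finger_gap: 0.378
gripper_force: 49.9
```

>>> jog_arm:
  rows:
    - [0, 0, -0.002, 0, 0, 0]
    - [0, 0, -0.003, 0, 0, 0]
    - [0, 0, -0.004, 0, 0, 0]
    - [0, 0, -0.004, 0, 0, 0]

```text
clock: 22.58
tcp_pos: [440.8, 162.6, 84.1]
orientation: [3.122, 0.347, 0.002]
wrist_force: [-0.6, -0.7, 4.4]
finger_gap: 0.383
gripper_force: 50.4
```

>>> jog_arm:
  rows:
    - [0, 0, 0, 0, 0, 0]
    - [0, 0, 0, 0, 0, 0]
    - [0, 0, 0, 0, 0, 0]
    - [0, 0, 0, 0, 0, 0]
    - [0, 0, 0, 0, 0, 0]
    - [0, 0, 0.01, 0, 0, 0]
    - [0, 0, 0.03, 0, 0, 0]
    - [0, 0, 0.06, 0, 0, 0]
    - [0, 0, 0.09, 0, 0, 0]
    - [0.01, -0.026, 0.1, 0, 0, 0]
    - [0.023, -0.06, 0.1, 0, 0, 0]
    - [0.037, -0.096, 0.1, 0, 0, 0]
  fingers: 1

```text
clock: 23.58
tcp_pos: [478.2, 66.9, 185.5]
orientation: [3.121, 0.354, 0.007]
wrist_force: [1.2, 0.4, -1.1]
finger_gap: 0.997
gripper_force: 0.0
```

>>> jog_arm:
  rows:
    - [0.142, -0.366, 0, 0, 0, 0]
    - [0.142, -0.366, 0, 0, 0, 0]
    - [0.142, -0.366, 0, 0, 0, 0]
    - [0.142, -0.366, 0, 0, 0, 0]
    - [0.142, -0.366, 0, 0, 0, 0]
    - [0.142, -0.366, 0, 0, 0, 0]
    - [0.142, -0.366, 0, 0, 0, 0]
    - [0.142, -0.366, 0, 0, 0, 0]
    - [0.142, -0.366, 0, 0, 0, 0]
    - [0.142, -0.366, 0, 0, 0, 0]
    - [0.142, -0.366, -0.02, 0, 0, 0]
    - [0.142, -0.366, -0.02, 0, 0, 0]

```text
clock: 24.58
tcp_pos: [617.0, -300.8, 160.1]
orientation: [-3.12, -0.343, 0.007]
wrist_force: [-1.5, 1.3, -1.1]
finger_gap: 1.002
gripper_force: 0.0
```

```bash
python3 - <<'E'
from h import *
print(robot.state()["tcp_pos"])
for n in ("scene","top"):
    p,d=robot.snapshot(n)
    for k,v in measure(n,p,d).items(): print(n,*k,*v)
E
```

```text
[ 617.03627739 -300.82702474  160.14900738]
scene tray red [ 485.1 -143.3   44.6] 5.6 473
scene cap red [ 485.2 -141.4   17.2] 110.2 230
scene tray yellow [587.8 -12.5  47.1] 5.7 1187
scene cap yellow [ 620.7 -299.4   17.5] 110.1 300
scene tray green [586.6 309.1  43.2] 6.6 320
scene cap green [587.  310.5  17.1] 110.8 192
scene tray blue [440.7 162.2  43.9] 6.5 291
scene cap blue [439.9 162.3  17.8] 110.6 177
scene tray spare [ 622.1 -298.2   44.6] 5.7 812
top tray red [ 485.  -145.9   45.1] 7.5 813
top cap red [ 482.1 -142.2   16.5] 112.2 260
top tray yellow [592.3 -15.2  45.1] 7.1 1676
top cap yellow [ 610.  -298.8   12.2] 111.9 158
top tray green [585.7 309.2  44.5] 7.7 707
top cap green [584.8 310.5  17.5] 112.0 306
top tray blue [439.4 162.9  44.9] 7.5 464
top cap blue [439.2 161.4  17. ] 112.1 288
top tray spare [ 621.9 -299.7   44.4] 7.5 600
```

All good. Settle above yellow, then descend.

>>> jog_arm:
  rows:
    - [0, 0, -0.015, 0, 0, 0]
    - [0, 0, -0.03, 0, 0, 0]
    - [0, 0, -0.03, 0, 0, 0]
    - [0, 0, -0.03, 0, 0, 0]

```text
clock: 25.02
tcp_pos: [619.1, -298.1, 133.7]
orientation: [-3.121, -0.351, 0.001]
wrist_force: [0.0, -0.4, 1.4]
finger_gap: 0.998
gripper_force: 0.0
```

>>> jog_arm:
  rows:
    - [0, 0, -0.015, 0, 0, 0]
    - [0, 0, -0.035, 0, 0, 0]
    - [0, 0, -0.051, 0, 0, 0]
    - [0, 0, -0.051, 0, 0, 0]
    - [0, 0, -0.051, 0, 0, 0]

```text
clock: 25.43
tcp_pos: [619.4, -299.1, 83.0]
orientation: [3.122, 0.349, 0.0]
wrist_force: [0.4, -0.2, 1.0]
finger_gap: 1.0
gripper_force: 0.0
```

>>> jog_arm:
  rows:
    - [0, 0, 0, 0, 0, 0]
    - [0, 0, 0, 0, 0, 0]
    - [0, 0, 0, 0, 0, 0]
    - [0, 0, 0, 0, 0, 0]
    - [0, 0, 0, 0, 0, 0]
    - [0, 0, 0, 0, 0, 0]
    - [0, 0, 0, 0, 0, 0]
    - [0, 0, 0, 0, 0, 0]
  fingers: 0

```text
clock: 26.1
tcp_pos: [620.0, -300.2, 83.4]
orientation: [3.121, 0.347, 0.003]
wrist_force: [-0.3, -1.4, 5.5]
finger_gap: 0.384
gripper_force: 49.9
```

>>> jog_arm:
  rows:
    - [0, 0, 0.01, 0, 0, 0]
    - [0, 0, 0.03, 0, 0, 0]
    - [0, 0, 0.055, 0, 0, 0]
    - [0, 0, 0.08, 0, 0, 0]
    - [0, 0, 0.1, 0, 0, 0]
    - [-0.001, 0.012, 0.11, 0, 0, 0]
    - [-0.003, 0.034, 0.11, 0, 0, 0]
    - [-0.006, 0.064, 0.11, 0, 0, 0]
    - [-0.01, 0.096, 0.11, 0, 0, 0]
    - [-0.013, 0.128, 0.11, 0, 0, 0]
    - [-0.016, 0.16, 0.11, 0, 0, 0]
    - [-0.019, 0.192, 0.11, 0, 0, 0]

```text
clock: 27.1
tcp_pos: [598.4, -104.5, 191.1]
orientation: [-3.121, -0.349, 0.004]
wrist_force: [0.9, 0.9, -1.3]
finger_gap: 0.38
gripper_force: 49.9
```

>>> jog_arm:
  rows:
    - [-0.003, 0.032, 0, 0, 0, 0]
    - [-0.006, 0.06, 0, 0, 0, 0]
    - [-0.008, 0.08, 0, 0, 0, 0]
    - [-0.009, 0.09, 0, 0, 0, 0]
    - [-0.0095, 0.093, -0.01, 0, 0, 0]
    - [-0.0095, 0.093, -0.03, 0, 0, 0]
    - [-0.0095, 0.093, -0.05, 0, 0, 0]
    - [-0.0095, 0.093, -0.07, 0, 0, 0]
    - [-0.0095, 0.093, -0.085, 0, 0, 0]
    - [-0.0095, 0.093, -0.095, 0, 0, 0]
    - [-0.0095, 0.093, -0.1, 0, 0, 0]
    - [-0.0095, 0.093, -0.1, 0, 0, 0]

```text
clock: 28.1
tcp_pos: [589.6, -15.5, 90.5]
orientation: [3.122, 0.346, -0.005]
wrist_force: [0.5, -0.3, -0.6]
finger_gap: 0.387
gripper_force: 49.9
```

>>> jog_arm:
  rows:
    - [0.001, 0, -0.003, 0, 0, 0]
    - [0.001, 0, -0.006, 0, 0, 0]
    - [0.001, 0, -0.0095, 0, 0, 0]
    - [0.001, 0, -0.0095, 0, 0, 0]
    - [0.001, 0, -0.0095, 0, 0, 0]

```text
clock: 28.52
tcp_pos: [592.5, -14.6, 83.3]
orientation: [3.122, 0.348, 0.003]
wrist_force: [0.7, -0.7, -0.0]
finger_gap: 0.386
gripper_force: 50.0
```

>>> jog_arm:
  rows:
    - [0, 0, -0.001, 0, 0, 0]
    - [0, 0, -0.001, 0, 0, 0]
    - [0, 0, -0.001, 0, 0, 0]

```text
clock: 28.77
tcp_pos: [592.8, -14.6, 83.3]
orientation: [3.122, 0.347, 0.004]
wrist_force: [-0.6, -0.9, 6.0]
finger_gap: 0.384
gripper_force: 50.5
```

>>> jog_arm:
  rows:
    - [0, 0, 0, 0, 0, 0]
    - [0, 0, 0, 0, 0, 0]
    - [0, 0, 0, 0, 0, 0]
    - [0, 0, 0, 0, 0, 0]
    - [0, 0, 0, 0, 0, 0]
    - [0, 0, 0.01, 0, 0, 0]
    - [0, 0, 0.03, 0, 0, 0]
    - [0, 0, 0.06, 0, 0, 0]
    - [0, 0, 0.09, 0, 0, 0]
    - [0, -0.04, 0.11, 0, 0, 0]
    - [0, -0.08, 0.11, 0, 0, 0]
    - [0, -0.12, 0.11, 0, 0, 0]
  fingers: 1

```text
clock: 29.77
tcp_pos: [593.2, -135.0, 195.0]
orientation: [3.12, 0.352, 0.008]
wrist_force: [1.0, -0.2, 0.6]
finger_gap: 0.999
gripper_force: 0.0
```

>>> jog_arm:
  rows:
    - [0, -0.04, 0, 0, 0, 0]
    - [0, -0.08, 0, 0, 0, 0]
    - [0, -0.12, 0, 0, 0, 0]
    - [0, -0.15, 0, 0, 0, 0]
    - [0, -0.15, 0, 0, 0, 0]
    - [0, -0.15, 0, 0, 0, 0]
    - [0, -0.15, 0, 0, 0, 0]

```text
clock: 30.35
tcp_pos: [591.9, -283.3, 192.0]
orientation: [-3.121, -0.349, -0.001]
wrist_force: [-0.0, -0.5, -0.7]
finger_gap: 1.0
gripper_force: 0.0
```

```bash
python3 - <<'E'
from h import *
print(robot.state()["tcp_pos"])
for n in ("scene","top"):
    p,d=robot.snapshot(n)
    for k,v in measure(n,p,d).items(): print(n,*k,*v)
    if n=="scene": cv2.imwrite("pics/end.png",p[:,:,::-1])
E
```

```text
[ 591.92065553 -283.32592579  191.97009792]
scene tray red [ 483.  -141.8   45.6] 6.0 469
scene cap red [ 484.9 -141.3   17.3] 110.1 234
scene tray yellow [591.9 -15.   43.5] 6.0 484
scene cap yellow [593.6 -14.9  17. ] 110.5 238
scene tray green [586.9 309.2  43. ] 6.4 331
scene cap green [585.6 311.3  17.8] 110.9 197
scene tray blue [441.9 161.   42.6] 6.4 291
scene cap blue [440.9 162.3  17.7] 110.3 185
scene tray spare [ 618.6 -297.5   47.2] 5.3 1504
top tray red [ 484.7 -146.    45. ] 7.8 810
top cap red [ 482.1 -142.4   16.6] 112.0 269
top tray yellow [592.3 -15.5  44.8] 7.8 784
top cap yellow [590.7 -15.   17. ] 112.2 271
top tray green [585.9 309.1  44.5] 7.7 707
top cap green [585.  310.5  17.4] 111.8 316
top tray blue [440.2 162.7  44.2] 7.5 495
top cap blue [439.  160.9  16.8] 112.1 289
top tray spare [ 623.  -300.5   45.2] 7.3 940
```

View pics/end.png

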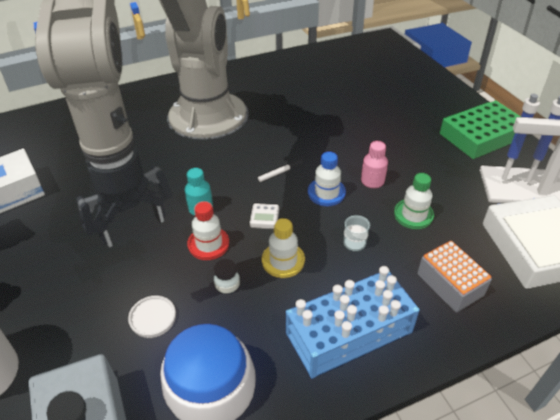

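The picture shows red (207,235), yellow (284,250), blue (327,182) and green (418,205), each upright on its own tray and within about 4 mm of centre. The white tray (152,316) is empty and the gripper is clear.

```bash
python3 -c "
from workcell import robot
print(robot.finish_job())"
```

```text
the job is handed in; nothing more can be done
None
```

The job is handed in: the last images showed all four bottles upright on their own-colour trays, within about 4 mm of centre, the white tray empty and the gripper clear; the robot clock stood at about 30 s, and no verdict came back.

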